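# Right the medium bottles and lock the studio bottle rack

### The job

Two of the three medium bottles have tipped over in the studio's bottle rack. Stand both up again in the gaps they left in the row, without knocking over or shifting the standing bottle, the tin or the brush jar. Then slide the aluminium fence by its black knob all the way home to its stop so that it holds the row, and only after that turn the black lock collar clockwise until its orange ear points at the green locked mark; let go of everything.

Things in the scene. Friction and masses are not known exactly. Their poses are not given: they have to be found in the camera images.
- bottle_blue: A round plastic bottle of painting medium, 140 to 280 g, 130 mm tall: body 52 mm in diameter up to 68 mm, sloping shoulder, then a straight cap 28 mm in diameter from 82 to 130 mm. Origin: centre of its underside; its z axis points from base to cap. Blue with a white cap and a paper label. Starts tipped over, lying on the tray with its base in its place in the row and its cap towards the fence.
- bottle_red: A round plastic bottle of painting medium, 140 to 280 g, 130 mm tall: body 52 mm in diameter up to 68 mm, sloping shoulder, then a straight cap 28 mm in diameter from 82 to 130 mm. Origin: centre of its underside; its z axis points from base to cap. Red with a black cap and a paper label. Starts tipped over, lying on the tray with its base in its place in the row and its cap towards the fence.
- bottle_amber: A round plastic bottle of painting medium, 200 g, 130 mm tall: body 52 mm in diameter up to 68 mm, sloping shoulder, then a straight cap 28 mm in diameter from 82 to 130 mm. Origin: centre of its underside; its z axis points from the base to the cap. Amber with a black cap and a yellow label. Starts standing in the row, at any of the three places; it is to be left standing.
- rack: Bottle rack fixed to the bench: plywood tray 390 (x) by 330 (y) mm, upper face 12 mm above the bench. Origin on the bench; x points from the fence to the wooden back wall (72 mm high, near face at x = 79 mm), about to the robot's left; y along the row, about towards the robot; z up. The three places in the row (cork discs 60 mm across) are at x = 50, y = 85, 0 and -85 mm.
- row (a point): A point on the tray's upper face at the middle place of the row (rack x = 50, y = 0 mm); axes as the rack's.
- fence (a joint): Travel (m) of the aluminium fence: a bar 12 mm thick, 260 mm long along the row, on the cap side of the tipped bottles, its top 44 mm above the bench. Grows as it slides along rack x to the wall; 0.138 is home (stop), 58 mm from the wall. At 0 (starts at 0 to 0.008) its face is 167 mm before the row's centre line. Slides with about 1.5 N friction; stays where left.
- fence_knob (a point): Top centre of the fence's upright black knob, 18 mm in diameter, its top 66 mm and its foot 26 mm above the bench, standing clear 26 mm before (rack -x of) the bar's centre line. Moves with the fence; axes as the rack's.
- collar (a joint): Angle (rad) of the captive black lock collar, growing clockwise seen from above: at 0 its orange ear points along rack x (white open mark), at 1.571 along rack -y, at the green locked mark. Turns from 0 to 2.1 with about 0.06 N m of friction and stays where left; there is no stop at the mark. Starts at 0.15 to 0.5.
- collar_axis (a point): On the collar's upright axis, level with the top of its black ring, 58 mm above the bench. The ring is 56 mm in outer diameter, 26 mm high, around a steel boss that ends 10 mm above it; below is a round grey base 100 mm across, its top 24 mm above the bench. It stands beyond the wall, at rack x = 140, y = -120 mm.
- collar_ear (a point): Outer end of the collar's orange ear, on its upper edge (56 mm above the bench). The ear is a radial block 11 mm wide, 22 mm high, from 27 to 47 mm off the axis; it is the pointer.
- locked_mark (a point): The green locked mark on the grey collar base: 47 mm from the collar's axis, on its rack -y side.
- tin: Closed steel tin, 79 by 119 by 52 mm, loose on the bench to the left; leave alone. Origin: centre of its underside.
- brush_jar: White jar, 72 mm in diameter, 85 mm high, with brushes up to 180 mm high, loose on the bench to the right; leave alone. Origin: centre of its underside.
Not all that is in view belongs to the job. Leave any pink look-alike of the bottle_red alone. What is shaped like the bottle_blue but pink is not meant.

How it is judged:
By the outcome, as a careful person would: the job done as asked, in the order asked, and still so for the second after the job is handed in, with the robot touching nothing.
It also fails if it takes over 72 s, if anything falls off the work surface, if the arm or the gripper's body presses on something with over 40 N, if the wrist force passes 120 N, or if a joint passes its speed limit or range.

### The arm

A 6-joint arm with a two-finger parallel gripper is mounted at the origin on the work surface. World frame = base frame: x ahead of the robot, y to its left, z up, the work surface at z = 0. Lengths are in m, angles in rad, forces in N, time in s.
With the tool pointing down it reaches from about 0.375 to 0.9 m from the base axis. Payload 3.1 kg.
Tool frame: the origin (TCP) lies between the finger pads; the fingertips stand 8 mm ahead of it and the grasp point (between the pads) lies 11 mm behind it; z points along the fingers, y is the line along which they close (so a half turn about z gives the same grasp; the last joint's range is limited). The gripper opens to 87 mm and grips with 3 to 60 N. Pads are 19 mm wide; open, the fingers measure 117 mm over their backs; the gripper's body (75 mm by 190 mm) begins 51 mm behind the grasp point.
Start: joints at [1.075, 0.527, 1.433, -0, 1.181, -0.178], TCP at [0.195, 0.594, 0.231] pointing down, gripper open.
Joint ranges: [-3.08, 3.08], [-0.75, 2.2], [0.22, 2.44], [-1.43, 4.57], [0, 2.65], [-2.85, 2.85]. Speed limits (rad/s): [2.79, 2.79, 3.14, 3.14, 3.14, 3.14].

### API

Orientations are given as a unit quaternion [x, y, z, w].
In Python, from rig import robot gives the robot as it stands.
- The arm moves only by the tool move_arm, never from a script. Its argument "motion" is text: rows parted by semicolons, each of 5 numbers parted by spaces: the opening, from -1 (shut) to 1 (fully open), then the shift along the tool's x, y, z normalised to -1 to 1, where 1 is 0.2 m, then the turn about the tool's z normalised to -1 to 1, where 1 is pi rad. A call has 1 to 12 rows; each row is the pose to reach, as a shift and turn from the pose commanded when the call began, along the tool's axes at that moment, turning the shorter way round; what a row does not reach only later rows make up. A row lasts 1/12 s, in which the tool goes at most 41.7 mm and 7.16 degrees, less where a joint would pass 70% of its speed; a pose out of reach is approached as far as the arm can. A call with a number of a shift or a turn outside -1 to 1 is refused whole. A call with a gripper value outside its range is refused whole. The fingers move at their own pace and stop on an object; "newtons" is the grip in N (left out, the last holds). Time passes only in rows, so rows that repeat a pose let the fingers close. It gives the time, the measured TCP pose, the force, the opening and the grip force at its end, in the units of the state.
- robot.get_obs(): the state, without advancing time (a new reading comes with each control period).
- robot.camera(name): name is "scene" or "top" or "wrist"; returns (picture, depth): 420x560x3 uint8, red, green, blue; 420x560 float32, m along the optical axis (not along the pixel's ray), 0 where there is no reading.
- robot.camera_model(name): a dict with "mtx" (3x3 intrinsics, pixels), "D" ([k1, k2, p1, p2, k3] as OpenCV has them; the pictures are not rectified), "position" and "attitude" of the camera in the world. Camera axes: x right, y down, z forward; pixel columns grow to the right and rows downward; lengths in m; the calibration is good to about 2 mm. A picture is of the moment at which its call begins: read the wrist's pose just before it. camera_model takes no time and is no camera call; for the wrist camera it gives the pose at the moment of the call.
- robot.hand_in(): hands the job in; it is judged then, once.
The state is a dict: "time": time; "q": joint angles; "joint_velocities": joint speeds; "joint_torque": joint torques, N m; "position": TCP position; "tool_rot": TCP orientation; "ft_force": force on the tool from outside, world axes, zero at the start; "moment": the same for the moment, N m; "grip_width": finger opening in m; "grip_force": force on a finger pad.
Only numpy, scipy, OpenCV 4.12 (cv2) and the standard library are available. Lean on these libraries where they do the work, as an engineer would, in place of code of your own. Each camera call takes 0.05 s, during which the arm holds its last target. There are 200 camera calls.

## Working session

There is one attempt and no reset: what is moved stays moved. The work goes in short steps, Python scripts to look and compute and a tool call to move; the robot and the scene stay as the last step left them, time stands still between calls to the robot, and variables do not carry over. Pictures are saved under pics/ and viewed, at most 10 in all, crops included, and the job is handed in when it is done.

Besides the shell and the picture viewer there is one more tool, called after ">>>" as name(argument=value, ...), one argument or row to a line, values as JSON. move_arm: Moves the arm, as the interface text tells. Its arguments: {"type":"object","properties":{"motion":{"type":"string"},"newtons":{"type":"number"}},"required":["motion"]}

```bash
mkdir -p pics; ls
python3 - <<'E'
from rig import robot
import cv2,numpy as np
ims=[]
for n in("scene","top"):
    p,d=robot.camera(n); cv2.imwrite(f"pics/{n}0.png",p[...,::-1]); np.savez(f"{n}0.npz",p=p,d=d)
    m=robot.camera_model(n); print(n,np.round(m["mtx"],1).tolist(),m["D"],m["position"],m["attitude"])
print(robot.get_obs())
E
```

```text
pics
scene [[408.9, 0.0, 276.5], [0.0, 408.9, 207.2], [0.0, 0.0, 1.0]] [-0.09473955  0.          0.          0.          0.        ] [ 0.94610458 -0.52084018  0.93468313] [ 0.87837372  0.35551587 -0.11520682 -0.29798568]
top [[379.3, 0.0, 273.9], [0.0, 379.3, 201.0], [0.0, 0.0, 1.0]] [-0.00777954  0.          0.          0.          0.        ] [ 0.29128434 -0.01048722  1.24543558] [-0.69979725  0.70791183 -0.07384582  0.06075728]
{'time': 0.1, 'q': array([ 1.07551272e+00,  5.28391353e-01,  1.43376635e+00,  6.33617266e-06,
        1.18141526e+00, -1.78485788e-01]), 'joint_velocities': array([-0.00018802, -0.00221558, -0.00260721,  0.0005012 , -0.0002425 ,
       -0.000545  ]), 'joint_torque': array([-5.36253920e-04, -4.40988028e+01, -1.77151465e+01,  6.34591095e-02,
        5.33583225e-02, -5.85564339e-05]), 'position': array([0.19435381, 0.59333469, 0.22966082]), 'tool_rot': array([ 1.57738478e-01,  9.87480426e-01, -9.33528465e-04, -3.30059146e-04]), 'ft_force': array([ 0.10016081, -0.49454901,  0.43865468]), 'moment': array([-0.06437176, -0.09818372, -0.00294047]), 'grip_force': 0.0, 'grip_width': 0.08702988444020353}
```

View pics/scene0.png

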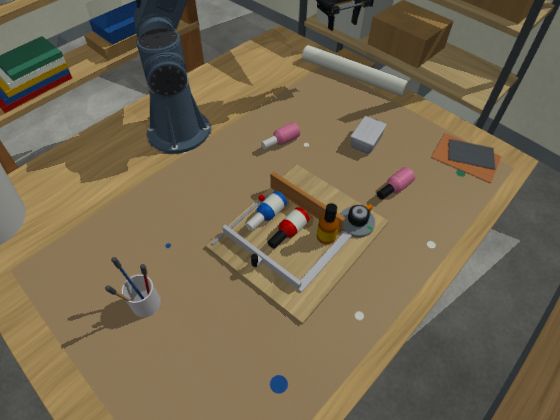

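View pics/top0.png

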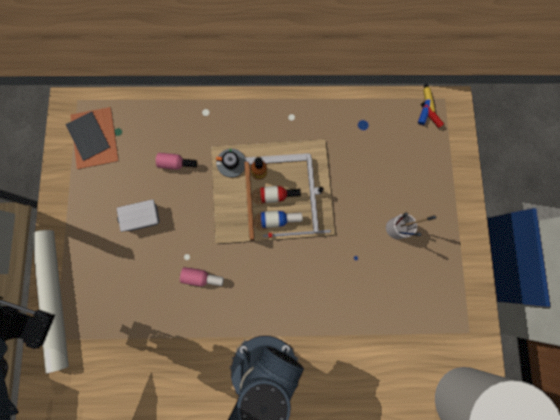

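Candidates for the bottles, in top-view pixels:
- Red: the target is at (275,193). The look-alike to leave is the pink one with a black cap at (175,160).
- Blue: the target is at (275,218). The look-alike to leave is the pink one with a white cap at (200,278).

Amber is standing at (259,168), the fence knob is at (321,189) and the collar is at (231,161). I choose the two bottles inside the rack. Next I measure from both views.

```bash
cat > h.py <<'E'
import numpy as np,cv2
from scipy.spatial.transform import Rotation as R
def ray(m,uv):
    uv=np.asarray(uv,float).reshape(-1,1,2)
    n=cv2.undistortPoints(uv,m["mtx"],np.asarray(m["D"])).reshape(-1,2)
    d=np.c_[n,np.ones(len(n))]
    return np.asarray(m["position"]),R.from_quat(m["attitude"]).apply(d)
def plane(m,uv,z):
    o,d=ray(m,uv); return o+d*((z-o[2])/d[:,2])[:,None]
def pts(m,uv,dep):
    o,d=ray(m,uv); return o+d*np.asarray(dep).reshape(-1,1)
def cross(m1,a,m2,b):
    o1,d1=ray(m1,a);o2,d2=ray(m2,b);d1=d1[0];d2=d2[0]
    s=np.linalg.lstsq(np.c_[d1,-d2],o2-o1,rcond=None)[0]
    p,q=o1+s[0]*d1,o2+s[1]*d2; return (p+q)/2,np.linalg.norm(p-q)
def mask(p,name):
    h=cv2.cvtColor(p,cv2.COLOR_RGB2HSV); H,S,V=[h[...,i].astype(int) for i in range(3)]
    return {"red":((H<6)|(H>174))&(S>190)&(V>70),"blue":(abs(H-110)<14)&(S>150)&(V>70),
      "orange":(abs(H-10)<7)&(S>190)&(V>150),"green":(abs(H-75)<20)&(S>90)&(V>60),
      "black":(V<45)}[name]
E
python3 - <<'E'
from rig import robot
from h import *
M={n:robot.camera_model(n) for n in("top","scene")}
t=M["top"]
for n,uv,z in [("knob",(321,189),.066),("collar",(231,159),.068),("amber",(259,160),.142),("wallTopNear",(250,239),.072),("wallTopFar",(249,163),.072),("redbase",(262,194),.038),("bluebase",(263,219),.038),("trayTL",(212,147),.012),("trayTR",(326,141),.012),("trayBR",(333,237),.012),("trayBL",(216,243),.012)]:
    print(n,plane(t,uv,z)[0].round(4))
for n,a,b in [("knob",(321,189),(255,257)),("blackcap",(298,192),(272,243)),("ambercap",(259,160),(331,207)),("whitecap",(300,217.5),(250,224))]:
    print(n,*[np.round(x,4) for x in cross(t,a,M["scene"],b)])
w=robot.camera_model("wrist");o=robot.get_obs()
print("wrist",w["mtx"].round(1).tolist(),w["position"],R.from_quat(w["attitude"]).as_matrix().round(3).tolist())
print(R.from_quat(o["tool_rot"]).as_matrix().round(3))
E
```

```text
knob [ 0.5564 -0.185   0.066 ]
collar [0.6578 0.1027 0.068 ]
amber [0.631 0.011 0.142]
wallTopNear [0.3989 0.0416 0.072 ]
wallTopFar [0.6428 0.0445 0.072 ]
redbase [0.5479 0.0039 0.038 ]
bluebase [0.4658 0.0013 0.038 ]
trayTL [0.7182 0.1728 0.012 ]
trayTR [ 0.737  -0.2164  0.012 ]
trayBR [ 0.4078 -0.2263  0.012 ]
trayBL [0.3928 0.1542 0.012 ]
knob [ 0.5587 -0.1847  0.0598] 0.0029
blackcap [ 0.5525 -0.1145  0.0383] 0.0026
ambercap [0.6298 0.0107 0.145 ] 0.0007
whitecap [ 0.4694 -0.1165  0.0425] 0.0024
wrist [[339.3, 0.0, 287.0], [0.0, 339.3, 211.4], [0.0, 0.0, 1.0]] [0.1204542  0.61733299 0.38414817] [[0.312, 0.911, 0.269], [0.95, -0.298, -0.091], [-0.003, 0.284, -0.959]]
[[-0.95   0.312 -0.001]
 [ 0.312  0.95  -0.002]
 [ 0.    -0.002 -1.   ]]
```

>>> move_arm(
  motion="0.15 -0.9 -0.75 -0.05 0.23; 0.15 -0.9 -0.75 -0.05 0.23; 0.15 -0.9 -0.75 -0.05 0.23; 0.15 -0.9 -0.75 -0.05 0.23; 0.15 -0.9 -0.75 -0.05 0.23; 0.15 -0.9 -0.75 -0.05 0.23",
)

```text
time: 0.6
position: [0.32, 0.3921, 0.2403]
tool_rot: [0.5, 0.866, -0.001, 0.0]
ft_force: [0.6, 0.6, 0.3]
grip_width: 0.0553
grip_force: 0.0
```

```bash
cat > go.py <<'E'
# print the tool-frame shift (normalised) to a world target; optional rack yaw target for tool x (world angle, deg)
import sys
from rig import robot
from h import *
o=robot.get_obs();T=R.from_quat(o["tool_rot"])
a=list(map(float,sys.argv[1:]))
d=T.inv().apply(np.array(a[:3])-o["position"])
X=T.as_matrix()[:2,0]; yaw=np.degrees(np.arctan2(X[1],X[0]))
print("t",o["time"],"pos",o["position"].round(4),"yaw",round(yaw,2),"q",o["q"].round(2),"F",o["ft_force"].round(1),"w",round(o["grip_width"],4))
print("shift",(d/.2).round(3),"rows",np.linalg.norm(d)/.0417, "turn",round(-(((a[3]-yaw+180)%360)-180)/180,3) if len(a)>3 else "")
E
python3 go.py .55 .02 .25 92
```

```text
t 0.6 pos [0.32   0.3921 0.2403] yaw 120.04 q [ 0.67  0.36  1.71 -0.    1.07  0.14] F [0.6 0.6 0.3] w 0.0553
shift [-2.186  0.064 -0.045] rows 10.493525109304318 turn 0.156
```

>>> move_arm(
  motion="0.15 -1 0.03 -0.02 0; 0.15 -1 0.03 -0.02 0; 0.15 -1 0.03 -0.02 0; 0.15 -1 0.03 -0.02 0; 0.15 -1 0.03 -0.02 0",
)

```text
time: 1.02
position: [0.4265, 0.2234, 0.2445]
tool_rot: [0.497, 0.868, -0.0, 0.0]
ft_force: [0.3, 0.8, 0.5]
grip_width: 0.0501
grip_force: 0.0
```

>>> move_arm(
  motion="0.15 -1 0.03 -0.02 0.156; 0.15 -1 0.03 -0.02 0.156; 0.15 -1 0.03 -0.02 0.156; 0.15 -1 0.03 -0.02 0.156; 0.15 -1 0.03 -0.02 0.156",
)

```text
time: 1.43
position: [0.5334, 0.0537, 0.2484]
tool_rot: [0.694, 0.72, 0.0, 0.0]
ft_force: [-0.3, -0.2, -0.9]
grip_width: 0.0502
grip_force: 0.0
```

```bash
cat > snap.py <<'E'
import sys
from rig import robot
from h import *
import pickle
n=sys.argv[1]; m=robot.camera_model("wrist"); p,d=robot.camera("wrist")
pickle.dump((m,p,d),open(n+".pkl","wb")); cv2.imwrite(f"pics/{n}.png",p[...,::-1])
E
python3 snap.py w1; python3 go.py .55 .02 .25 92
```

```text
t 1.4833 pos [0.5379 0.0488 0.2488] yaw 92.08 q [-0.11  0.39  1.63 -0.    1.12 -0.15] F [ 3.3 -2.5  1.5] w 0.0497
shift [-0.146  0.055 -0.005] rows 0.7504341721090321 turn 0.0
```

View pics/w1.png

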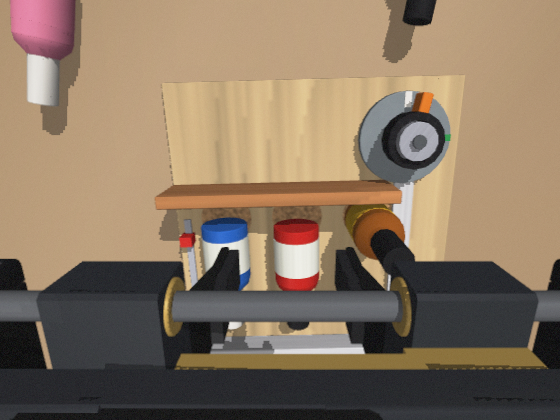

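The wrist view shows the collar at (415,140) with its orange ear at (425,102). The green mark is at (447,137) and the wall is at row 193. Blue is at (225,245) and red at (297,250), with amber standing at (378,235). The close view confirms both chosen bottles lie in the rack, with their bases at the cork discs. The fingers hide the caps, so I move back for a second view.

>>> move_arm(
  motion="0.15 -0.8 0.03 0 0; 0.15 -0.8 0.03 0 0; 0.15 -0.8 0.03 0 0; 0.15 -0.8 0.03 0 0; 0.15 -0.8 0.03 0 0; 0.15 -0.8 0.03 0 0",
)

```text
time: 1.98
position: [0.5444, -0.1047, 0.248]
tool_rot: [0.694, 0.72, -0.0, -0.0]
ft_force: [-0.3, 0.5, -0.2]
grip_width: 0.0504
grip_force: 0.0
```

```bash
python3 snap.py w2; python3 go.py .55 -.1 .25 92
```

```text
t 2.0333 pos [ 0.5441 -0.1032  0.248 ] yaw 92.27 q [-0.39  0.41  1.59  0.    1.14 -0.43] F [ 0.   0.3 -0.5] w 0.0499
shift [ 0.015  0.03  -0.01 ] rows 0.16870342308084413 turn 0.001
```

View pics/w2.png

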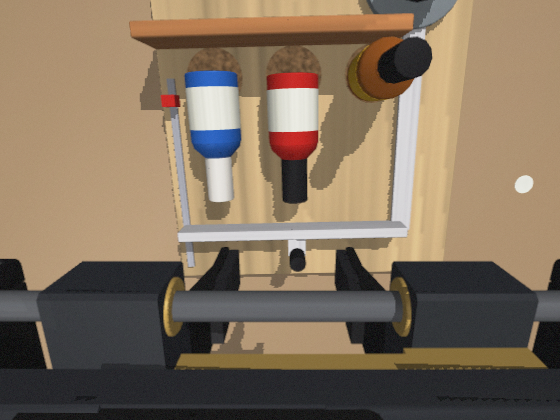

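The second view shows everything in the row. The blue base is at (212,72) with its cap end at (220,201), and the red base is at (292,74) with its cap end at (294,201). The fence bar runs along row 231, the knob is at (297,258), and amber's cap is at (411,58).

Run:
```python
from h import *
import pickle
D={n:pickle.load(open(n+".pkl","rb")) for n in("w1","w2")}
vv,uu=np.mgrid[0:420,0:560]
C={}
for n,(m,p,d) in D.items():
    P=pts(m,np.c_[uu.ravel(),vv.ravel()],d.ravel()).reshape(420,560,3); P[(d==0)|(vv>270)]=np.nan; C[n]=P
P=C["w1"];p=D["w1"][1]
sel=(abs(P[...,2]-.072)<.004)&(vv>150)&(vv<215)&(uu>150)&(uu<400)
def edge(Q,lo,n=12):  # line fit to the low-y / mean edge by x bins
    xs=np.linspace(Q[:,0].min()+.01,Q[:,0].max()-.01,n);o=[]
    for x in xs:
        q=Q[abs(Q[:,0]-x)<.006]; 
        if len(q)>3:o.append((x,np.percentile(q[:,1],2) if lo else np.percentile(q[:,1],98)))
    o=np.array(o);f=np.polyfit(o[:,0],o[:,1],1);return f,np.std(o[:,1]-np.polyval(f,o[:,0]))
Q=P[sel]; print("wall n",len(Q),Q.min(0),Q.max(0),"near",edge(Q,1),"far",edge(Q,0),"z",np.median(Q[:,2]))
P=C["w2"];p=D["w2"][1]
sel=(abs(P[...,2]-.044)<.005)&(vv>220)&(vv<245)&(uu>185)&(uu<405)
Q=P[sel]; print("fence",len(Q),"near",edge(Q,1),"far",edge(Q,0),"z",np.median(Q[:,2]),"x",Q[:,0].min(),Q[:,0].max())
for n in D:
    m,p,d=D[n];P=C[n]
    for c in("blue","red"):
        k=mask(p,c)&(vv<270)&(uu>180)&(vv>60)
        nl,lab,st,ct=cv2.connectedComponentsWithStats(k.astype(np.uint8))
        for i in range(1,nl):
            if st[i,4]>60: q=P[lab==i];print(n,c,st[i].tolist(),"x",np.nanpercentile(q[:,0],[1,50,99]).round(4),"y",np.nanpercentile(q[:,1],[1,99]).round(4),"ztop",np.nanpercentile(q[:,2],[50,98]).round(4))
m,p,d=D["w2"];P=C["w2"]
for nm,(a,b,c,e),zz in[("whitecap",(203,236,160,205),(.03,.06)),("blackcap",(278,312,160,205),(.03,.06)),("knob",(285,310,245,270),(.056,.075)),("ambercap",(385,435,35,85),(.136,.15))]:
    q=P[c:e,a:b].reshape(-1,3);q=q[(q[:,2]>zz[0])&(q[:,2]<zz[1])]
    print(nm,len(q),"x",np.percentile(q[:,0],[2,98]).round(4),"y",np.percentile(q[:,1],[2,50,98]).round(4),"z",np.percentile(q[:,2],[50,97]).round(4))
q=P[100:150,255:265].reshape(-1,3);print("tray z",np.nanmedian(q[:,2]))
P=C["w1"]
for nm,(a,b,c,e),zz in[("ring",(375,450,95,175),(.054,.062)),("boss",(375,450,95,175),(.064,.075)),("base",(350,460,85,190),(.02,.028))]:
    q=P[c:e,a:b].reshape(-1,3);q=q[(q[:,2]>zz[0])&(q[:,2]<zz[1])]
    print(nm,len(q),(np.percentile(q,1,axis=0)+np.percentile(q,99,axis=0))/2,np.ptp(q,axis=0),np.median(q[:,2]))
for c in("orange","green"):
    k=mask(D["w1"][1],c)&(uu>350)&(uu<460)&(vv<190)&(vv>80);q=P[k];print(c,k.sum(),np.nanmedian(q,axis=0),np.nanmin(q,axis=0),np.nanmax(q,axis=0))
# heights across two views (rays)
for nm,a,b in[("blue base top",(225,222),(212,73)),("red base top",(296.5,223),(292,75))]:
    print(nm,*[np.round(x,4) for x in cross(D["w1"][0],a,D["w2"][0],b)])
```

```text
wall n 3470 [0.40077877 0.03030585 0.06800083] [0.6475079  0.05896834 0.07595216] near (array([0.02961874, 0.02087808]), np.float64(0.00278407589775794)) far (array([0.06106067, 0.0192458 ]), np.float64(0.00012469999437920103)) z 0.07218515608951065
fence 2478 near (array([ 0.05950023, -0.20015279]), np.float64(0.0026202493147311403)) far (array([ 0.06106169, -0.18842437]), np.float64(8.021015472901197e-05)) z 0.04415793745006169 x 0.4317699727350403 0.6785584001578707
w1 blue [202, 218, 45, 25, 965] x [0.4421 0.4663 0.4887] y [-0.0067  0.0076] ztop [0.0551 0.0647]
w1 red [274, 219, 44, 25, 873] x [0.5221 0.5449 0.5688] y [-0.0052  0.0089] ztop [0.0561 0.0647]
w1 red [181, 233, 14, 14, 160] x [0.4106 0.4177 0.4241] y [-0.0269 -0.0148] ztop [0.0297 0.0317]
w2 blue [185, 71, 52, 17, 755] x [0.4421 0.4686 0.4898] y [-0.008   0.0065] ztop [0.0609 0.0647]
w2 blue [191, 129, 50, 29, 1147] x [0.4464 0.4725 0.4925] y [-0.0745 -0.0477] ztop [0.0591 0.0645]
w2 red [267, 72, 51, 17, 731] x [0.522  0.5453 0.5692] y [-0.0067  0.0076] ztop [0.0611 0.065 ]
w2 red [270, 131, 48, 29, 1110] x [0.5262 
[... 304 characters left out ...]
6157 0.6407] y [-0.0002  0.0123  0.0246] z [0.1421 0.1435]
tray z 0.01237592575536517
ring 1530 [0.66026714 0.11465644 0.05779457] [0.05805355 0.07235264 0.00784486] 0.058120384080616205
boss 863 [0.66030789 0.10683858 0.06673126] [0.03811579 0.03781255 0.00591996] 0.06476924191851008
base 3481 [0.65978816 0.10424467 0.02342215] [0.10511113 0.10758127 0.00771679] 0.024280019768250727
orange 194 [0.6651942  0.14389782 0.05599102] [0.6602071  0.13463008 0.05353996] [0.67150642 0.15232687 0.05807192]
green 35 [0.70619286 0.10977016 0.02538918] [0.7037117  0.10643293 0.02348998] [0.70997513 0.11304944 0.02661271]
blue base top [0.4644 0.0065 0.0346] 0.0
red base top [0.5457 0.0077 0.0333] 0.0009
```

Measured rack: its x axis lies at a world angle of 93.5°, and the middle place of the row is at about (0.545, 0.007). The cap and fence heights match the text. I go down onto the red cap, grasping at L=106 mm.

```bash
python3 go.py .5512 -.097 .1 93.5
```

```text
t 2.0333 pos [ 0.5441 -0.1032  0.248 ] yaw 92.27 q [-0.39  0.41  1.59  0.    1.14 -0.43] F [ 0.   0.3 -0.5] w 0.0499
shift [0.028 0.038 0.74 ] rows 3.5555616694515386 turn -0.007
```

>>> move_arm(
  motion="0.15 0.028 0.038 0.2 -0.007; 0.15 0.028 0.038 0.4 -0.007; 0.15 0.028 0.038 0.6 -0.007; 0.15 0.028 0.038 0.74 -0.007; 0.15 0.028 0.038 0.74 -0.007; 0.15 0.028 0.038 0.74 -0.007",
)

```text
time: 2.53
position: [0.5508, -0.0951, 0.0995]
tool_rot: [0.684, 0.73, -0.001, -0.002]
ft_force: [-0.1, -0.0, 0.2]
grip_width: 0.0504
grip_force: 0.0
```

```bash
python3 go.py .5512 -.097 .028 93.5
```

```text
t 2.5333 pos [ 0.5508 -0.0951  0.0995] yaw 93.75 q [-0.37  0.63  1.71  0.    0.81 -0.44] F [-0.1 -0.   0.2] w 0.0504
shift [-0.01   0.003  0.357] rows 1.7148143171455965 turn 0.001
```

>>> move_arm(
  motion="0.15 -0.01 0.003 0.12 0; 0.15 -0.01 0.003 0.25 0; 0.15 -0.01 0.003 0.357 0; 0.15 -0.01 0.003 0.357 0; -1 -0.01 0.003 0.357 0; -1 -0.01 0.003 0.357 0; -1 -0.01 0.003 0.357 0; -1 -0.01 0.003 0.357 0; -1 -0.01 0.003 0.357 0; -1 -0.01 0.003 0.357 0",
  newtons=7,
)

```text
time: 3.37
position: [0.5537, -0.0996, 0.0303]
tool_rot: [0.684, 0.729, 0.0, 0.001]
ft_force: [0.6, -0.5, 2.7]
grip_width: 0.0277
grip_force: 7.0
```

>>> move_arm(
  motion="-1 -0.04 0 0 0; -1 -0.085 0 0 0; -1 -0.128 0 0 0; -1 -0.128 0 0 0; -1 -0.106 0 -0.069 0; -1 -0.076 0 -0.136 0; -1 -0.037 0 -0.197 0; -1 0.01 0 -0.254 0; -1 0.063 0 -0.303 0; -1 0.121 0 -0.346 0; -1 0.121 0 -0.346 0; -1 0.121 0 -0.346 0",
)

```text
time: 4.37
position: [0.5514, -0.0737, 0.0991]
tool_rot: [0.684, 0.73, 0.0, 0.001]
ft_force: [-0.1, 0.1, -0.1]
grip_width: 0.0276
grip_force: 7.0
```

Run:
```python
from rig import robot
import cv2,numpy as np
p,d=robot.camera("scene"); q=robot.camera("wrist")[0]
a=cv2.resize(p[150:310,190:400],None,fx=2,fy=2,interpolation=cv2.INTER_CUBIC)
b=cv2.resize(q,(420,320)); b=cv2.resize(q,None,fx=.68,fy=.68)
c=np.zeros((320,800,3),np.uint8);c[:,:420]=a;c[:286,420:800]=b[:,:380]
cv2.imwrite("pics/red45.png",c[...,::-1])
```

```text
(no output)
```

View pics/red45.png

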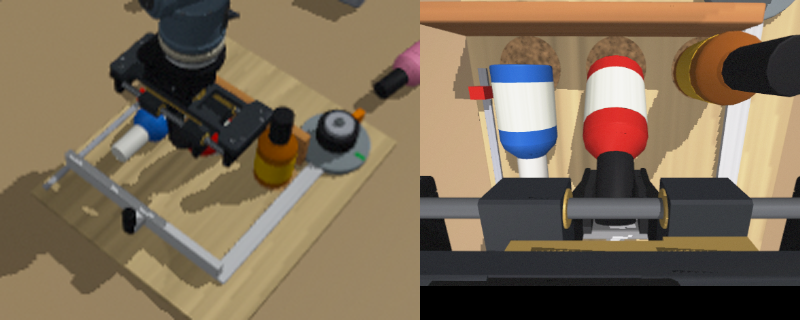

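The wrist half (right) shows red lifted by the cap and tilted, with its base clear of blue. I check its tilt from depth.

```bash
cat > tilt.py <<'E'
import sys,pickle
from rig import robot
from h import *
c=sys.argv[1]
m=robot.camera_model("wrist");p,d=robot.camera("wrist")
vv,uu=np.mgrid[0:420,0:560]
k=mask(p,c)&(d>0)&(vv<262)
n,l,s,_=cv2.connectedComponentsWithStats(k.astype(np.uint8))
o=robot.get_obs();T=R.from_quat(o["tool_rot"]);X=T.as_matrix()[:,0]
for i in range(1,n):
    if s[i,4]<100: continue
    y,x=np.where(l==i); P=pts(m,np.c_[x,y],d[y,x]); Q=T.inv().apply(P-o["position"])
    print(s[i].tolist(),"rel tool: along",np.percentile(Q[:,0],[2,98]).round(4),"y",np.percentile(Q[:,1],[2,50,98]).round(4),"z world",np.percentile(P[:,2],[2,50,98]).round(4))
    # profile of top ridge
    r=Q[abs(Q[:,1]-np.median(Q[:,1]))<.004]; f=np.polyfit(r[:,0],-r[:,2],1); print("ridge slope deg",np.degrees(np.arctan(f[0])).round(1))
print(o["time"],o["position"].round(4),o["ft_force"].round(2))
E
python3 tilt.py red
```

```text
[246, 81, 83, 34, 1119] rel tool: along [0.0787 0.0932] y [-0.0217  0.0002  0.0225] z world [0.043  0.0515 0.0573]
ridge slope deg -43.9
[71, 127, 36, 19, 562] rel tool: along [0.0566 0.0679] y [-0.138  -0.1285 -0.1236] z world [0.0173 0.03   0.0317]
ridge slope deg -0.0
[240, 158, 95, 75, 5582] rel tool: along [0.0223 0.0541] y [-0.0219  0.0002  0.0225] z world [0.081  0.0928 0.0984]
ridge slope deg -20.1
4.5167 [ 0.5514 -0.0751  0.0982] [1.45 0.2  0.76]
```

>>> move_arm(
  motion="-1 0.065 0 -0.033 0; -1 0.131 0 -0.06 0; -1 0.2 -0.003 -0.075 0; -1 0.272 -0.005 -0.083 0; -1 0.32 -0.007 -0.083 0; -1 0.37 -0.007 -0.077 0; -1 0.41 -0.007 -0.07 0; -1 0.41 -0.007 -0.07 0; -1 0.41 -0.007 -0.07 0",
)

```text
time: 5.27
position: [0.5448, 0.008, 0.1128]
tool_rot: [0.684, 0.729, 0.001, -0.0]
ft_force: [-0.0, 2.1, 6.3]
grip_width: 0.0276
grip_force: 7.0
```

```bash
python3 tilt.py red; python3 go.py .545 .007 .1128 93.5
```

```text
[245, 197, 85, 57, 3041] rel tool: along [0.0048 0.0279] y [-0.0219  0.0001  0.0223] z world [0.0715 0.089  0.0966]
ridge slope deg -55.5
[105, 233, 29, 21, 447] rel tool: along [-0.0253 -0.0147] y [-0.1362 -0.1276 -0.1224] z world [0.016  0.0295 0.0315]
ridge slope deg -33.6
5.3167 [0.5448 0.0077 0.1128] [-0.49  0.46  5.87]
t 5.3167 pos [0.5448 0.0077 0.1128] yaw 93.64 q [-0.19  0.59  1.74  0.    0.81 -0.26] F [-0.5  0.5  5.9] w 0.0278
shift [-0.004  0.001 -0.   ] rows 0.01794600046654764 turn 0.001
```

>>> move_arm(
  motion="-1 0 0 -0.005 0; -0.2 0 0 -0.005 0; 0 0 0 -0.005 0; 0.15 0 0 -0.005 0; 0.15 0 0 -0.005 0; 0.15 0 0 -0.1 0; 0.15 0 0 -0.25 0; 0.15 0 0 -0.4 0; 0.15 -0.2 0 -0.5 0; 0.15 -0.4 0 -0.5 0; 0.15 -0.6 0 -0.5 0; 0.15 -0.6 0 -0.5 0",
)

```text
time: 6.32
position: [0.5542, -0.1206, 0.2134]
tool_rot: [0.686, 0.727, -0.0, 0.004]
ft_force: [-0.6, -0.3, 0.5]
grip_width: 0.0499
grip_force: 0.0
```

```bash
python3 snap.py w3
cat > caps.py <<'E'
import sys,pickle
from h import *
m,p,d=pickle.load(open(sys.argv[1]+".pkl","rb"))
vv,uu=np.mgrid[0:420,0:560]
P=pts(m,np.c_[uu.ravel(),vv.ravel()],d.ravel()).reshape(420,560,3)
k=(abs(P[...,2]-.142)<.005)&(vv<265)&(d>0)
n,l,s,_=cv2.connectedComponentsWithStats(k.astype(np.uint8))
X=np.array([-.061,.998]);Y=np.array([.998,.061])
for i in range(1,n):
    if s[i,4]<150: continue
    q=P[l==i]; c=(np.percentile(q,2,axis=0)+np.percentile(q,98,axis=0))/2
    print(s[i].tolist(),"centre",c.round(4),"rel row",((c[:2]-[.545,.007])@X).round(4),((c[:2]-[.545,.007])@Y).round(4),"z med",np.median(q[:,2]).round(4),"range z",np.percentile(q[:,2],[5,95]).round(4))
E
python3 caps.py w3; python3 go.py .4713 -.097 .1 93.5
```

```text
[260, 0, 46, 42, 1578] centre [0.5442 0.008  0.1416] rel row 0.0011 -0.0007 z med 0.1421 range z [0.1406 0.1434]
[399, 0, 49, 48, 1853] centre [0.6284 0.0112 0.1411] rel row -0.0009 0.0835 z med 0.1421 range z [0.1401 0.1433]
t 6.3667 pos [ 0.5529 -0.1171  0.2127] yaw 93.31 q [-0.41  0.47  1.61 -0.    1.07 -0.46] F [-0.9  0.4 -1.2] w 0.05
shift [ 0.125 -0.403  0.562] rows 3.371715528107442 turn -0.001
```

View pics/w3.png

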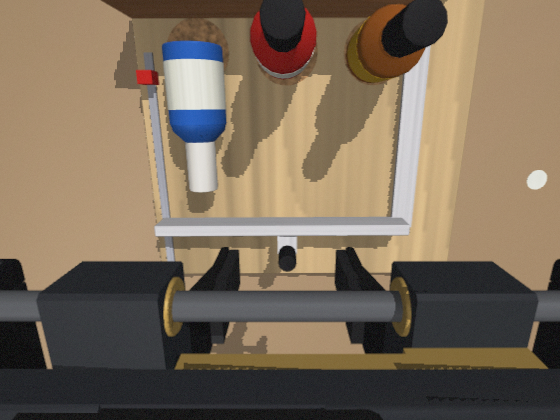

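Red stands at (282,35) on its place, to within about 1 mm, and amber is unmoved at (412,30). Blue still lies with its cap at (202,165), so it is next.

>>> move_arm(
  motion="0.15 0.125 -0.2 0.1 0; 0.15 0.125 -0.403 0.2 0; 0.15 0.125 -0.403 0.4 0; 0.15 0.125 -0.403 0.562 0; 0.15 0.125 -0.403 0.562 0; 0.15 0.125 -0.403 0.562 0",
)

```text
time: 6.87
position: [0.4687, -0.0919, 0.0985]
tool_rot: [0.684, 0.729, -0.001, -0.003]
ft_force: [0.1, -0.4, 0.3]
grip_width: 0.0496
grip_force: 0.0
```

```bash
python3 go.py .4713 -.098 .028 93.5
```

```text
t 6.8667 pos [ 0.4687 -0.0919  0.0985] yaw 93.65 q [-0.43  0.56  1.91  0.    0.68 -0.49] F [ 0.1 -0.4  0.3] w 0.0496
shift [-0.032  0.013  0.352] rows 1.6975024465688207 turn 0.001
```

>>> move_arm(
  motion="0.15 -0.025 0.01 0.12 0; 0.15 -0.025 0.01 0.25 0; 0.15 -0.025 0.01 0.352 0; 0.15 -0.025 0.01 0.352 0; -1 -0.025 0.01 0.352 0; -1 -0.025 0.01 0.352 0; -1 -0.025 0.01 0.352 0; -1 -0.025 0.01 0.352 0; -1 -0.025 0.01 0.352 0; -1 -0.025 0.01 0.352 0",
  newtons=7,
)

```text
time: 7.7
position: [0.4734, -0.0985, 0.0305]
tool_rot: [0.684, 0.729, 0.0, 0.001]
ft_force: [-0.8, -1.7, 3.0]
grip_width: 0.028
grip_force: 7.0
```

>>> move_arm(
  motion="-1 -0.05 0 0 0; -1 -0.1 0 0 0; -1 -0.148 0 0 0; -1 -0.148 0 0 0; -1 -0.124 0 -0.067 0; -1 -0.094 0 -0.133 0; -1 -0.055 0 -0.193 0; -1 -0.009 0 -0.248 0; -1 0.043 0 -0.296 0; -1 0.1 0 -0.337 0; -1 0.1 0 -0.337 0; -1 0.1 0 -0.337 0",
)

```text
time: 8.7
position: [0.4712, -0.0772, 0.0974]
tool_rot: [0.684, 0.73, 0.0, 0.0]
ft_force: [-0.7, -0.5, 1.0]
grip_width: 0.0277
grip_force: 7.0
```

```bash
python3 tilt.py blue; python3 go.py .4602 .0018 .1105 93.5
```

```text
[246, 86, 83, 35, 1152] rel tool: along [0.076  0.0907] y [-0.0222  0.0001  0.0223] z world [0.0426 0.0513 0.0574]
ridge slope deg -45.1
[240, 163, 95, 75, 5647] rel tool: along [0.0199 0.0521] y [-0.0221  0.0001  0.0224] z world [0.0809 0.0929 0.0987]
ridge slope deg -20.9
8.75 [ 0.4712 -0.0776  0.097 ] [-0.98  0.04  0.52]
t 8.75 pos [ 0.4712 -0.0776  0.097 ] yaw 93.69 q [-0.4   0.56  1.92 -0.    0.67 -0.46] F [-1.   0.   0.5] w 0.0275
shift [ 0.4   -0.029 -0.067] rows 1.950052299574436 turn 0.001
```

>>> move_arm(
  motion="-1 0.063 -0.004 -0.032 0; -1 0.128 -0.008 -0.06 0; -1 0.197 -0.013 -0.076 0; -1 0.267 -0.018 -0.085 0; -1 0.312 -0.022 -0.083 0; -1 0.36 -0.026 -0.077 0; -1 0.4 -0.027 -0.068 0; -1 0.4 -0.027 -0.068 0; -1 0.4 -0.027 -0.068 0; -1 0.4 -0.027 -0.068 0",
)

```text
time: 9.58
position: [0.4611, 0.0018, 0.1107]
tool_rot: [0.685, 0.729, 0.0, -0.0]
ft_force: [1.3, 2.4, 5.8]
grip_width: 0.0279
grip_force: 7.0
```

```bash
python3 tilt.py blue; python3 go.py .4602 .0018 .1105 93.5
```

```text
[245, 198, 86, 58, 3111] rel tool: along [0.0053 0.0276] y [-0.0217  0.0001  0.0221] z world [0.0722 0.0895 0.097 ]
ridge slope deg -55.5
9.6333 [0.4611 0.0017 0.1107] [-0.22  2.09  5.21]
t 9.6333 pos [0.4611 0.0017 0.1107] yaw 93.58 q [-0.24  0.52  1.95  0.    0.68 -0.3 ] F [-0.2  2.1  5.2] w 0.0275
shift [ 0.001 -0.005  0.001] rows 0.022989589253209618 turn 0.0
```

>>> move_arm(
  motion="-1 0 0 -0.005 0; -0.2 0 0 -0.005 0; 0 0 0 -0.005 0; 0.15 0 0 -0.005 0; 0.15 0 0 -0.005 0; 0.15 0 0 -0.1 0; 0.15 0 0 -0.25 0; 0.15 0 0 -0.4 0; 0.15 -0.2 0.1 -0.5 0; 0.15 -0.4 0.3 -0.5 0; 0.15 -0.6 0.4 -0.5 0; 0.15 -0.6 0.4 -0.5 0",
)

```text
time: 10.63
position: [0.5517, -0.1171, 0.2118]
tool_rot: [0.685, 0.729, 0.001, 0.003]
ft_force: [-0.1, 0.1, -0.5]
grip_width: 0.0497
grip_force: 0.0
```

```bash
python3 snap.py w4; python3 caps.py w4
python3 - <<'E'
from h import *
import pickle
m,p,d=pickle.load(open("w4.pkl","rb"))
vv,uu=np.mgrid[0:420,0:560]
P=pts(m,np.c_[uu.ravel(),vv.ravel()],d.ravel()).reshape(420,560,3)
k=(abs(P[...,2]-.066)<.003)&(vv<280)&(d>0)&(P[...,1]<-.15)
n,l,s,_=cv2.connectedComponentsWithStats(k.astype(np.uint8))
for i in range(1,n):
    if s[i,4]>40: q=P[l==i];print(s[i].tolist(),np.percentile(q,[2,98],axis=0).round(4).tolist())
k=(abs(P[...,2]-.044)<.003)&(P[...,1]<-.13)&(vv<260)&(d>0);q=P[k];print(np.polyfit(q[:,0],q[:,1],1))
E
python3 go.py .5575 -.188 .12 93.5
```

```text
[122, 0, 50, 47, 1862] centre [0.4612 0.0049 0.1409] rel row 0.003 -0.0838 z med 0.1421 range z [0.1401 0.1434]
[265, 0, 45, 48, 1802] centre [0.5442 0.0096 0.1418] rel row 0.0027 -0.0007 z med 0.1422 range z [0.1407 0.1434]
[403, 4, 50, 51, 1920] centre [0.6283 0.0119 0.1409] rel row -0.0002 0.0834 z med 0.1421 range z [0.1401 0.1434]
[280, 259, 18, 17, 244] [[0.5502, -0.194, 0.0637], [0.566, -0.178, 0.0676]]
[ 0.06259409 -0.1951431 ]
t 10.6833 pos [ 0.5541 -0.1203  0.2115] yaw 93.45 q [-0.41  0.47  1.61 -0.    1.05 -0.47] F [ 2.5 -2.3 -0.4] w 0.0502
shift [-0.336 -0.007  0.46 ] rows 2.731744559284538 turn -0.0
```

All three bottles stand in the row. The knob's top centre is at (0.558, -0.186), so I go to it.

>>> move_arm(
  motion="0.15 -0.15 0 0.1 0; 0.15 -0.336 -0.007 0.25 0; 0.15 -0.336 -0.007 0.46 0; 0.15 -0.336 -0.007 0.46 0; 0.15 -0.336 -0.007 0.46 0; 0.15 -0.336 -0.007 0.46 0",
)

```text
time: 11.18
position: [0.5509, -0.1798, 0.1189]
tool_rot: [0.684, 0.729, -0.0, -0.0]
ft_force: [0.9, -0.5, 0.6]
grip_width: 0.0502
grip_force: 0.0
```

```bash
python3 go.py .558 -.187 .045 93.5
```

```text
t 11.1833 pos [ 0.5509 -0.1798  0.1189] yaw 93.64 q [-0.51  0.62  1.65  0.    0.88 -0.57] F [ 0.9 -0.5  0.6] w 0.0502
shift [-0.039  0.033  0.369] rows 1.788365890284529 turn 0.001
```

>>> move_arm(
  motion="0.15 -0.039 0.033 0.13 0; 0.15 -0.039 0.033 0.26 0; 0.15 -0.039 0.033 0.369 0; 0.15 -0.039 0.033 0.369 0; -1 -0.039 0.033 0.369 0; -1 -0.039 0.033 0.369 0; -1 -0.039 0.033 0.369 0; -1 -0.039 0.033 0.369 0; -1 -0.039 0.033 0.369 0; -1 -0.039 0.033 0.369 0; -1 -0.039 0.033 0.369 0",
  newtons=15,
)

```text
time: 12.1
position: [0.5588, -0.1881, 0.0457]
tool_rot: [0.684, 0.729, 0.0, 0.001]
ft_force: [-0.5, 0.9, 5.2]
grip_width: 0.0187
grip_force: 15.0
```

```bash
python3 go.py .558 -.187 .045 93.5
```

```text
t 12.1 pos [ 0.5588 -0.1881  0.0457] yaw 93.62 q [-0.51  0.74  1.66  0.    0.74 -0.58] F [-0.5  0.9  5.2] w 0.0187
shift [ 0.006 -0.004  0.003] rows 0.0356565734546636 turn 0.001
```

>>> move_arm(
  motion="-1 0.05 0 0 0; -1 0.11 0 0 0; -1 0.18 0 0 0; -1 0.25 0 0 0; -1 0.32 0 0 0; -1 0.39 0 0 0; -1 0.46 0 0 0; -1 0.53 0 0 0; -1 0.58 0 0 0; -1 0.6 0 0 0; -1 0.6 0 0 0",
)

```text
time: 13.02
position: [0.5513, -0.0665, 0.0456]
tool_rot: [0.684, 0.729, 0.001, 0.001]
ft_force: [-0.1, 1.9, 7.4]
grip_width: 0.0185
grip_force: 15.0
```

>>> move_arm(
  motion="-1 0.015 0 0 0; -1 0.03 0 0 0; -1 0.045 0 0 0; -1 0.06 0 0 0; -1 0.07 0 0 0; -1 0.08 0 0 0; -1 0.08 0 0 0",
)

```text
time: 13.6
position: [0.5505, -0.0526, 0.0457]
tool_rot: [0.684, 0.73, 0.0, 0.002]
ft_force: [-0.6, -3.5, 6.4]
grip_width: 0.0185
grip_force: 15.0
```

```bash
python3 go.py .558 -.187 .045 93.5
```

```text
t 13.6 pos [ 0.5505 -0.0526  0.0457] yaw 93.71 q [-0.3   0.71  1.75 -0.    0.68 -0.36] F [-0.6 -3.5  6.4] w 0.0185
shift [-0.673 -0.006  0.005] rows 3.2276038457583796 turn 0.001
```

>>> move_arm(
  motion="-1 0.01 0 0 0; -1 0.02 0 0 0; -1 0.03 0 0 0; -1 0.03 0 0 0; -1 0.03 0 0 0",
)

```text
time: 14.02
position: [0.5505, -0.0507, 0.0457]
tool_rot: [0.683, 0.731, -0.002, 0.004]
ft_force: [-3.7, -16.9, 4.6]
grip_width: 0.0189
grip_force: 15.0
```

>>> move_arm(
  motion="-1 0.01 0 0 0; -1 0.01 0 0 0; -1 -0.015 0 0 0; -0.3 -0.015 0 0 0; 0 -0.015 0 0 0; 0.1 -0.015 0 0 0; 0.1 -0.02 0 -0.15 0; 0.1 -0.1 0 -0.35 0; 0.1 -0.2 0 -0.55 0; 0.1 -0.4 0 -0.8 0; 0.1 -0.4 0 -0.9 0; 0.1 -0.4 0 -0.9 0",
)

```text
time: 15.02
position: [0.5588, -0.1298, 0.2318]
tool_rot: [0.685, 0.729, 0.002, 0.007]
ft_force: [2.0, -0.4, 0.5]
grip_width: 0.0479
grip_force: 0.0
```

```bash
python3 snap.py w5; python3 caps.py w5
python3 - <<'E'
from h import *
import pickle
m,p,d=pickle.load(open("w5.pkl","rb"))
vv,uu=np.mgrid[0:420,0:560]
P=pts(m,np.c_[uu.ravel(),vv.ravel()],d.ravel()).reshape(420,560,3)
k=(abs(P[...,2]-.044)<.003)&(P[...,1]<-.0)&(P[...,1]>-.08)&(abs(P[...,0]-.54)<.12)&(vv<265)&(d>0);q=P[k];print(len(q))
e=[]
for x in np.arange(.44,.66,.02):
    r=q[abs(q[:,0]-x)<.005]
    if len(r)>5:e.append((x,*np.percentile(r[:,1],[2,98])))
print(np.round(e,4).tolist())
E
python3 go.py .6595 .105 .25 78.5
```

```text
[121, 0, 47, 29, 1078] centre [0.4612 0.0009 0.141 ] rel row -0.0009 -0.084 z med 0.1421 range z [0.1395 0.1434]
[255, 0, 43, 31, 1055] centre [0.5442 0.0056 0.1414] rel row -0.0014 -0.0009 z med 0.1421 range z [0.1402 0.1433]
[385, 0, 45, 38, 1377] centre [0.6284 0.0093 0.1411] rel row -0.0028 0.0833 z med 0.1421 range z [0.1398 0.1433]
3655
[[0.44, -0.0387, -0.0278], [0.46, -0.0375, -0.0194], [0.48, -0.0366, -0.0047], [0.5, -0.0356, -0.0241], [0.52, -0.0344, -0.0229], [0.54, -0.0437, -0.0153], [0.56, -0.0439, -0.008], [0.58, -0.0308, -0.0191], [0.6, -0.0295, -0.0178], [0.62, -0.0283, -0.0109], [0.64, -0.027, -0.0152], [0.66, -0.0258, -0.0142]]
t 15.0667 pos [ 0.5571 -0.128   0.2292] yaw 93.54 q [-0.42  0.45  1.58 -0.    1.1  -0.48] F [ 0.1  0.9 -0.1] w 0.0476
shift [ 1.131  0.584 -0.104] rows 6.124175409285403 turn 0.084
```

View pics/w5.png

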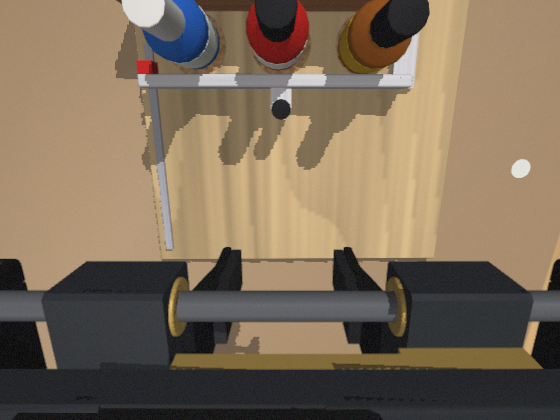

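The fence is home: its face is about 28.5 mm before the row's centre line, against the nominal 29. All the bottles stand, at (170,25), (278,25) and (385,35). Next is the collar, with one more measurement on the way.

>>> move_arm(
  motion="0.75 0.2 0.1 -0.1 0; 0.75 0.4 0.2 -0.1 0; 0.75 0.6 0.4 -0.1 0; 0.75 0.75 0.58 -0.1 0; 0.75 0.75 0.58 -0.1 0; 0.75 0.75 0.58 -0.1 0; 0.75 0.75 0.58 -0.1 0",
)

```text
time: 15.65
position: [0.6595, 0.0339, 0.2419]
tool_rot: [0.683, 0.731, -0.001, -0.002]
ft_force: [-1.0, -0.3, -0.1]
grip_width: 0.0751
grip_force: 0.0
```

```bash
cat > collar.py <<'E'
import sys,pickle
from h import *
m,p,d=pickle.load(open(sys.argv[1]+".pkl","rb"))
vv,uu=np.mgrid[0:420,0:560]
P=pts(m,np.c_[uu.ravel(),vv.ravel()],d.ravel()).reshape(420,560,3)
near=(np.hypot(P[...,0]-.6598,P[...,1]-.1045)<.06)&(d>0)&(vv<275)
hs=cv2.cvtColor(p,cv2.COLOR_RGB2HSV)
C=[]
for nm,z,t in(("base",.024,.002),("ring",.058,.002)):
    k=near&(abs(P[...,2]-z)<t)&((nm!="ring")|(hs[...,1]<120))
    hull=cv2.convexHull(np.ascontiguousarray(P[k][:,:2]*1000).astype(np.float32)); (c,r)=cv2.minEnclosingCircle(hull); print(nm,k.sum(),np.round(c,1),round(r,1)); C.append(c)
for nm in("orange","green"):
    k=near&mask(p,nm); 
    if nm=="orange": k&=abs(P[...,2]-.056)<.0015
    q=P[k][:,:2]*1000; mid=np.median(q,axis=0); 
    for c in C: v=mid-c; print(nm,k.sum(),mid.round(1),"world deg",np.degrees(np.arctan2(v[1],v[0])).round(2),"clockwise from rack x",(93.5-np.degrees(np.arctan2(v[1],v[0]))).round(2))
E
python3 snap.py w6; python3 collar.py w6; python3 go.py .6598 .1045 .25 121.5
```

```text
base 4052 [657.6 101.1] 55.8
ring 1318 [661.5 115. ] 36.7
orange 185 [666.2 143.5] world deg 78.53 clockwise from rack x 14.97
orange 185 [666.2 143.5] world deg 80.59 clockwise from rack x 12.91
green 105 [702.1 109.1] world deg 10.2 clockwise from rack x 83.3
green 105 [702.1 109.1] world deg -8.26 clockwise from rack x 101.76
t 15.7 pos [0.6588 0.0326 0.2422] yaw 93.76 q [-0.12  0.57  1.32 -0.    1.26 -0.18] F [-0.2 -0.6  0.2] w 0.0758
shift [ 0.358  0.029 -0.039] rows 1.7348820572026022 turn -0.154
```

Run:
```python
from h import *
import pickle
from scipy.optimize import least_squares
for w in("w1","w6"):
    m,p,d=pickle.load(open(w+".pkl","rb"))
    vv,uu=np.mgrid[0:420,0:560]
    P=pts(m,np.c_[uu.ravel(),vv.ravel()],d.ravel()).reshape(420,560,3)*1000
    near=(np.hypot(P[...,0]-660,P[...,1]-105)<62)&(d>0)&(vv<275)&(P[...,1]>62)
    V=p.max(2);S=np.ptp(p.astype(int),axis=2)
    for nm,k,r in(("boss",near&(P[...,2]>66.5)&(S<40),None),("ring",near&(abs(P[...,2]-58)<1.5)&(V<60),28)):
        n,l,s,_=cv2.connectedComponentsWithStats(k.astype(np.uint8)); k=l==1+np.argmax(s[1:,4])
        h=cv2.convexHull(np.ascontiguousarray(P[k][:,:2],dtype=np.float32))[:,0]
        f=least_squares(lambda c:np.hypot(*(h-c[:2]).T)-c[2],[660,105,25],loss="soft_l1")
        print(w,nm,k.sum(),f.x.round(1),f.cost.round(1),np.median(P[k][:,2]).round(1))
```

```text
w1 boss 159 [660.5 106.8   6.8] 0.4 68.3
w1 ring 1035 [660.4 106.7  28.2] 0.9 58.3
w6 boss 812 [706.4  72.7   7.3] 1.1 313.0
w6 ring 1151 [661.  106.8  27.7] 1.3 58.2
```

>>> move_arm(
  motion="0.75 0.18 0.015 0 -0.035; 0.75 0.369 0.033 0 -0.075; 0.75 0.369 0.033 0.1 -0.115; 0.75 0.369 0.033 0.2 -0.154; 0.75 0.369 0.033 0.4 -0.154; 0.75 0.369 0.033 0.6 -0.154; 0.75 0.369 0.033 0.6 -0.154; 0.75 0.369 0.033 0.6 -0.154; 0.75 0.369 0.033 0.6 -0.154",
)

```text
time: 16.45
position: [0.663, 0.1044, 0.1261]
tool_rot: [0.49, 0.872, 0.0, 0.001]
ft_force: [1.2, -0.3, 0.3]
grip_width: 0.0758
grip_force: 0.0
```

```bash
python3 go.py .6605 .1067 .04 121.5
```

```text
t 16.45 pos [0.663  0.1044 0.1261] yaw 121.29 q [-0.01  0.71  1.4  -0.    1.04 -0.56] F [ 1.2 -0.3  0.3] w 0.0758
shift [ 0.016 -0.005  0.431] rows 2.0671360465271236 turn -0.001
```

>>> move_arm(
  motion="0.75 0.016 -0.005 0.15 0; 0.75 0.016 -0.005 0.3 0; 0.75 0.016 -0.005 0.4 0; 0.75 0.016 -0.005 0.431 0; 0.75 0.016 -0.005 0.431 0; -1 0.016 -0.005 0.431 0; -1 0.016 -0.005 0.431 0; -1 0.016 -0.005 0.431 0; -1 0.016 -0.005 0.431 0; -1 0.016 -0.005 0.431 0; -1 0.016 -0.005 0.431 0",
  newtons=20,
)

```text
time: 17.37
position: [0.661, 0.1074, 0.0403]
tool_rot: [0.49, 0.872, 0.001, 0.001]
ft_force: [-0.1, -0.1, 5.1]
grip_width: 0.0564
grip_force: 20.0
```

```bash
python3 go.py .6605 .1067 .04 43
```

```text
t 17.3667 pos [0.661  0.1074 0.0403] yaw 121.37 q [-0.01  0.82  1.44 -0.    0.88 -0.55] F [-0.1 -0.1  5.1] w 0.0564
shift [-0.002 -0.004  0.001] rows 0.021594138280697586 turn 0.435
```

>>> move_arm(
  motion="-1 0 0 0 0.03; -1 0 0 0 0.06; -1 0 0 0 0.09; -1 0 0 0 0.12; -1 0 0 0 0.15; -1 0 0 0 0.18; -1 0 0 0 0.21; -1 0 0 0 0.24; -1 0 0 0 0.24",
)

```text
time: 18.12
position: [0.6609, 0.1074, 0.0403]
tool_rot: [0.777, 0.629, 0.001, 0.001]
ft_force: [-1.5, -0.8, 6.6]
grip_width: 0.0563
grip_force: 20.0
```

>>> move_arm(
  motion="-1 0 0 0 0.03; -1 0 0 0 0.06; -1 0 0 0 0.09; -1 0 0 0 0.12; -1 0 0 0 0.15; -1 0 0 0 0.18; -1 0 0 0 0.196; -1 0 0 0 0.196; -1 0 0 0 0.196",
)

```text
time: 18.87
position: [0.6607, 0.1074, 0.0403]
tool_rot: [0.931, 0.365, 0.001, 0.0]
ft_force: [-0.7, 0.1, 6.9]
grip_width: 0.0562
grip_force: 20.0
```

```bash
python3 go.py .6605 .1067 .04 43;  python3 snap.py w7
python3 - <<'E'
import cv2
p=cv2.imread("pics/w7.png");print(p.shape)
E
```

```text
t 18.8667 pos [0.6607 0.1074 0.0403] yaw 42.86 q [-0.01  0.82  1.44 -0.    0.88  0.82] F [-0.7  0.1  6.9] w 0.0562
shift [-0.003  0.002  0.001] rows 0.01930079466111295 turn -0.001
(420, 560, 3)
```

>>> move_arm(
  motion="0.3 0 0 0 0; 0.45 0 0 0 0; 0.5 0 0 0 0; 0.5 0 0 0 0; 0.5 0 0 -0.1 0; 0.5 0 0 -0.3 0; 0.5 0 0 -0.5 0; 0.5 0 0 -0.7 0; 0.5 0 0 -0.9 0; 0.5 0 0 -1 0; 0.5 0 0 -1 0",
)

```text
time: 19.83
position: [0.6634, 0.1076, 0.2452]
tool_rot: [0.931, 0.366, 0.006, 0.002]
ft_force: [0.8, -0.2, 0.4]
grip_width: 0.0654
grip_force: 0.0
```

```bash
python3 go.py .659 .033 .242 93.5
```

```text
t 19.8333 pos [0.6634 0.1076 0.2452] yaw 42.88 q [-0.01  0.57  1.3   0.    1.26  0.82] F [ 0.8 -0.2  0.4] w 0.0654
shift [-0.27   0.258  0.016] rows 1.7934404742842929 turn -0.281
```

>>> move_arm(
  motion="0.5 -0.27 0.258 0 -0.04; 0.5 -0.27 0.258 0 -0.08; 0.5 -0.27 0.258 0 -0.12; 0.5 -0.27 0.258 0 -0.16; 0.5 -0.27 0.258 0 -0.2; 0.5 -0.27 0.258 0 -0.24; 0.5 -0.27 0.258 0 -0.281; 0.5 -0.27 0.258 0 -0.281; 0.5 -0.27 0.258 0 -0.281",
)

```text
time: 20.58
position: [0.6546, 0.0329, 0.237]
tool_rot: [0.686, 0.727, -0.001, -0.001]
ft_force: [0.6, -0.8, -0.0]
grip_width: 0.0651
grip_force: 0.0
```

```bash
python3 snap.py w8
python3 - <<'E'
from h import *
import pickle
m,p,d=pickle.load(open("w8.pkl","rb"))
vv,uu=np.mgrid[0:420,0:560]
P=pts(m,np.c_[uu.ravel(),vv.ravel()],d.ravel()).reshape(420,560,3)*1000
near=(np.hypot(P[...,0]-660,P[...,1]-105)<62)&(d>0)&(vv<275)
k=near&mask(p,"orange");q=P[k];print(k.sum(),np.percentile(q,[2,50,98],axis=0).round(1).tolist())
t=q[abs(q[:,2]-56)<1.5][:,:2];c=t.mean(0);print(c,len(t),"mid dir",np.degrees(np.arctan2(*(c-[660.7,106.9])[::-1])),"pca",np.degrees(np.arctan(np.divide(*np.linalg.svd(t-c)[2][0][::-1]))),"want 3.5")
g=P[near&mask(p,"green")];print("green",len(g),np.median(g,axis=0) if len(g) else "")
E
```

```text
199 [[689.8, 104.3, 54.7], [697.9, 109.2, 56.2], [706.2, 113.9, 57.8]]
[698.07292132 109.12141263] 189 mid dir 3.4016070919337213 pca 3.1121816019256223 want 3.5
green 0
```

View pics/w8.png

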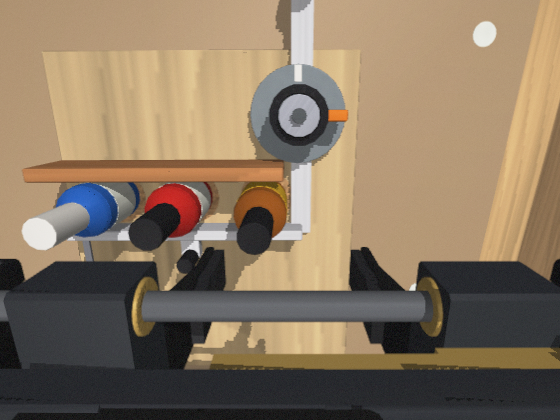

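The ear at (338,116) now covers the green mark, at 3.4° against the wanted 3.5°. All three bottles stand behind the closed fence at (85,215), (170,215) and (260,215), and the gripper is clear of everything.

```bash
python3 -c "
from rig import robot
print(robot.hand_in())"
```

```text
the job is handed in; nothing more can be done
None
```

The job is handed in: both bottles stand in their places, the fence is home on its stop, the collar was then turned so its ear points at the green locked mark (within about half a degree), and the gripper is clear, all in about 21 s.

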